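Load the engraving slide

TASK

The brass blank lies cocked in the pocket of the engraving slide's carriage: press it down until it sits level and the spring catch snaps over its edge. Then push the carriage along its rails until the spring pin of the stop clicks into the notch in the carriage's side, not past it, and let go. Leave the other things on the bench where they are.

Things in the scene. Friction and masses are not known exactly. Their poses are not given: they have to be found in the camera images.
- slide_base: dark steel base plate of the engraving slide, fixed on the bench, 400 x 180 x 12 mm, with two rails (tops 26 mm above the bench). Origin: on the bench, at the middle of the rails. x: the carriage's direction of travel, away from its push block; y: towards the stop's side; z up. The plate reaches from y = -60 to +120 mm.
- carriage (a joint): travel of the aluminium carriage along the rails in m: 0 at the start, 0.20 at the far end. It needs about 2 N to move, and about 8 N more to drive the pin up onto its flank or out of its notch. The pin meets the notch somewhere between 0.07 and 0.13, depending on the stop's place. Pushed on, the carriage rides out of the notch again.
- seat (a point): centre of the carriage's pocket floor, 42 mm above the bench, moving with the carriage; axes as slide_base. The carriage is 156 mm long (x) and 80 mm wide, with a steel flank to y = +52 mm that has one V notch, 16 mm wide, centred at x = +30 mm. The pocket is 102 x 72 mm, its rim 5 mm high.
- catch_tip (a point): tip of the spring catch at the front end of the pocket, moving with the carriage (46 mm in front of seat, 9 mm higher): a steel wedge nose 40 mm wide in a housing that starts 11 mm further forward and stands 22 mm above the pocket floor. It gives way when the blank's edge is pressed down past it (5 to 10 N) and snaps back over the edge.
- push_face (a point): centre of the rear (-x) face of the carriage's push block, 61 mm above the bench, 78 mm behind seat, moving with the carriage; axes as slide_base. The upright block is 20 mm thick (x), 70 mm wide (y), its top 80 mm above the bench.
- blank: loose brass plate, 100 x 70 x 6 mm, 0.25 to 0.5 kg. Origin: centre of its underside; x along its length (the carriage's travel), z up through its thickness. At the start its rear edge lies in the pocket and its front edge (+x) is up on the nose of the catch, some 12 mm too high. Seated, its underside lies on the pocket floor.
- stop_pin (a joint): how far the stop's spring pin is pushed back, in m: 0 free, about 0.0085 riding on the carriage's flank, about 0.003 sitting in the notch. The stop is a dark steel block, 36 x 38 x 40 mm, clamped on the base plate beside the carriage (top 60 mm above the bench), set elsewhere along x each time; the pin is a round nose, 12 mm across, facing the carriage.
- graver: bystander: engraving tool with a wooden mushroom handle on a small wooden rest, 150 mm long, 32 mm high, beside the slide on its -y side. Origin: under its middle.
- jar: bystander: amber glass jar with a steel lid, 60 mm across, 85 mm high, on the stop's side of the slide. Origin: centre of its underside.
- pliers: bystander: pliers with green grips lying flat, 160 mm long, 16 mm high, on the stop's side. Origin: under the pivot.
- bowl: bystander: white bowl, 90 mm across, 35 mm high, behind the rear end of the slide. Origin: centre of its underside.
- hammer: bystander: hammer with a wooden handle, 240 mm long, lying at the right of the bench. Origin: under its middle.
- spare_blanks: bystander: stack of spare brass blanks, 100 x 70 x 18 mm, at the right of the bench. Origin: centre of its underside.
Mind the look-alikes: they are no part of the job. There is more than one size of the blank; the job needs the largest.

How it is judged:
On the way, in this order (a step that is already met when the one before it is completed fails the run):
1. the blank sits level in the pocket (z of blank in the frame of seat below 0.002 m and angle between blank's own z axis and vertical below 0.03 rad and horizontal distance between blank and seat below 0.005 m), for 0.2 s.
2. the pushed carriage has driven the stop's pin up onto its flank (value of joint stop_pin above 0.007 m), for 0.05 s.
3. the carriage stands with the stop's pin in its notch (value of joint carriage between 0.06 and 0.14 m and value of joint stop_pin between 0.0018 and 0.0045 m), for 0.2 s.
At the end, for the whole second after the job is handed in: The blank lies on the pocket floor (within 2 mm in height, 5 mm sideways of the pocket's centre, tilted less than 0.03 rad) and the carriage stands still with the stop's pin in its notch (carriage joint 0.06 to 0.14, pin joint 1.8 to 4.5 mm) (all of step 1 and all of step 3 and linear speed of blank below 0.02 m/s and velocity of joint carriage between -0.01 and 0.01 m/s); the robot touches nothing.
It fails at once if one of the other things on the bench is moved more than 30 mm (distance of any of graver, jar, pliers, bowl, hammer, spare_blanks from where it was at the start of the episode above 0.03 m).
It also fails if it takes over 61 s, if anything falls off the work surface, if the arm or the gripper's body presses on something with over 40 N, if the wrist force passes 120 N, or if a joint passes its speed limit or range.

ROBOT

A 7-joint arm with a two-finger parallel gripper is mounted at the origin on the work surface. World frame = base frame: x ahead of the robot, y to its left, z up, the work surface at z = 0. Lengths are in m, angles in rad, forces in N, time in s.
With the tool pointing down it reaches from about 0.35 to 0.9 m from the base axis. Payload 19.9 kg.
Tool frame: the origin (TCP) lies midway between the tips of the shut fingers; the grasp point (between the pads) lies 19 mm behind it; z points along the fingers, y is the line along which they close (so a half turn about z gives the same grasp; the last joint's range is limited). The gripper opens to 94 mm and grips with 3 to 60 N. Pads are 16 mm wide; open, the fingers measure 119 mm over their backs; the gripper's body (75 mm by 177 mm) begins 78 mm behind the grasp point.
Start: joints at [-1.377, 0.417, -0.01, 1.614, 0.005, 1.111, -0.053], TCP at [0.146, 0.608, 0.205] pointing down, gripper open.
Joint ranges: [-2.81, 2.81], [-0.39, 2.02], [-1.27, 1.25], [0.06, 2.57], [-1.19, 4.33], [0.19, 2], [-2.82, 2.82]. Speed limits (rad/s): [1.89, 1.89, 2.39, 2.39, 3.01, 3.01, 3.01].

INTERFACE

Orientations are given as a 3x3 rotation matrix whose columns are the frame's x, y, z axes.
In Python, from plant import manip gives the robot as it stands.
- The arm moves only by the tool send_rows, never from a script. Its argument "series" is a list of rows, each a list of 5 numbers: the opening, from -1 (shut) to 1 (fully open), then the shift along the tool's x, y, z as a fraction of full scale, then the turn about the tool's z as a fraction of full scale. In form: [[gripper, dx, dy, dz, twist], ...]. A call has 1 to 5 rows; each row shifts and turns the commanded pose from where the row before left it, along the tool's axes as they then stand; what a row does not reach is not made up. Full scale, the value 1, is 40 mm for a shift and 180 degrees for a turn. A row lasts 1/10 s, in which the tool goes at most 50 mm and 8.59 degrees, less where a joint would pass 70% of its speed; a pose out of reach is approached as far as the arm can. A call with a number of a shift or a turn outside -1 to 1 is refused whole. A call with a gripper value outside its range is refused whole. The fingers move at their own pace and stop on an object; "newtons" is the grip in N (left out, the last holds). Time passes only in rows, so rows that do not move let the fingers close. It gives the time, the measured TCP pose, the force, the opening and the grip force at its end, in the units of the state.
- manip.sense(): the state, without advancing time (a new reading comes with each control period).
- manip.grab_frame(name): name is "scene" or "side" or "wrist"; returns the picture (400x640x3 uint8, blue, green, red); there is no depth.
- manip.calibration(name): a dict with "fovy" (degrees; the focal length in pixels is half the picture's height over the tangent of half this angle, whatever the lens; pixels are square), "cx", "cy" (the principal point, pixels), "extrinsics" (4x4, takes a point from world to camera coordinates). Camera axes: x right, y down, z forward; pixel columns grow to the right and rows downward; lengths in m; the calibration is good to about 2 mm. A picture is of the moment at which its call begins: read the wrist's pose just before it. calibration takes no time and is no camera call; for the wrist camera it gives the pose at the moment of the call.
- manip.close_job(): hands the job in; it is judged then, once.
The state is a dict: "time_s": time; "joint_pos": joint angles; "joint_vel": joint speeds; "effort": joint torques, N m; "position": TCP position; "tool_rot": TCP orientation; "contact_force": force on the tool from outside, world axes, zero at the start; "torque": the same for the moment, N m; "opening": opening from 0.0 (shut) to 1.0 (fully open); "grip_force": force on a finger pad.
Only numpy, scipy, OpenCV 4.12 (cv2) and the standard library are available. Lean on these libraries where they do the work, as an engineer would, in place of code of your own. Each camera call takes 0.05 s, during which the arm holds its last target. There are 200 camera calls.

## Working session

There is one attempt and no reset: what is moved stays moved. The work goes in short steps, Python scripts to look and compute and a tool call to move; the robot and the scene stay as the last step left them, time stands still between calls to the robot, and variables do not carry over. Pictures are saved under pics/ and viewed, at most 10 in all, crops included, and the job is handed in when it is done.

Besides the shell and the picture viewer there is one more tool, called after ">>>" as name(argument=value, ...) on one line, values as JSON. send_rows: Moves the arm, as the interface text tells. Shift numbers are shares of 40 mm and turn numbers shares of 180 degrees, none past 1 either way. Its arguments: {"type":"object","properties":{"series":{"type":"array","items":{"type":"array","items":{"type":"number","minimum":-1,"maximum":1}}},"newtons":{"type":"number"}},"required":["series"]}

```bash
mkdir -p pics
python3 - <<'E'
from plant import manip
import cv2,numpy as np
s=manip.sense();print(s['time_s'],s['position'],np.round(s['tool_rot'],3).tolist(),s['opening'])
for n in("scene","side"):
    cv2.imwrite(f"pics/{n}1.png",manip.grab_frame(n));c=manip.calibration(n);print(n,c['fovy'],c['cx'],c['cy'],np.round(c['extrinsics'],4).tolist())
E
```

```text
0.0 [0.14598888 0.60732743 0.20480855] [[-0.972, 0.234, -0.0], [0.234, 0.972, -0.001], [-0.0, -0.001, -1.0]] 1.0017647548403616
scene 48.05257091403825 316.5527466428941 200.38953432169643 [[-0.0564, 0.9984, -0.0014, 0.0613], [0.7881, 0.0436, -0.614, -0.4285], [-0.6129, -0.0357, -0.7893, 1.7246], [0.0, 0.0, 0.0, 1.0]]
side 51.32227010876536 322.6546199087398 199.33583163865467 [[-0.9804, -0.1967, -0.0043, 0.5836], [-0.0977, 0.5058, -0.8571, 0.1233], [0.1708, -0.8399, -0.5151, 1.0959], [0.0, 0.0, 0.0, 1.0]]
```

View pics/scene1.png

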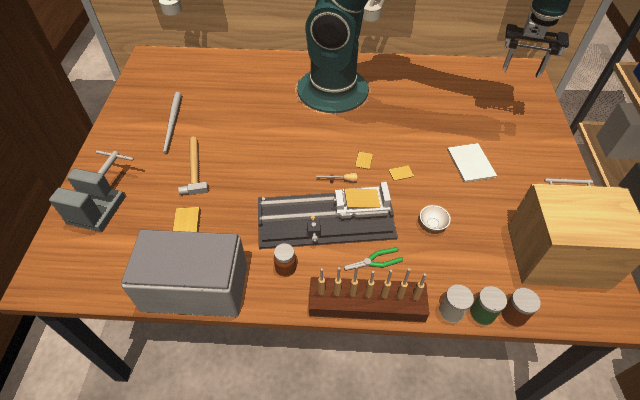

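View pics/side1.png

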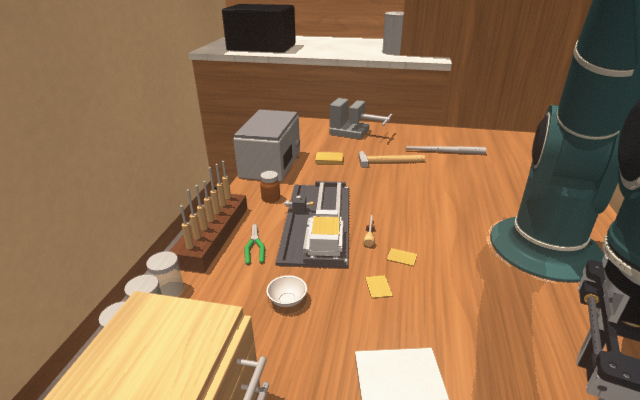

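The slide is mid-bench: the carriage holds the blank at scene (360,200), the push block is at the right (388,198), and the stop is at (315,228). The yellow pieces at (364,160), (401,173) and (186,219) are look-alikes. Next I'll enlarge the slide.

Run:
```python
import cv2
a=cv2.imread("pics/scene1.png")[170:250,250:405];cv2.imwrite("pics/c1.png",cv2.resize(a,None,fx=5,fy=5,interpolation=cv2.INTER_CUBIC))
a=cv2.imread("pics/side1.png")[170:270,270:390];cv2.imwrite("pics/c2.png",cv2.resize(a,None,fx=6,fy=6,interpolation=cv2.INTER_CUBIC))
```

```text
(no output)
```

View pics/c1.png

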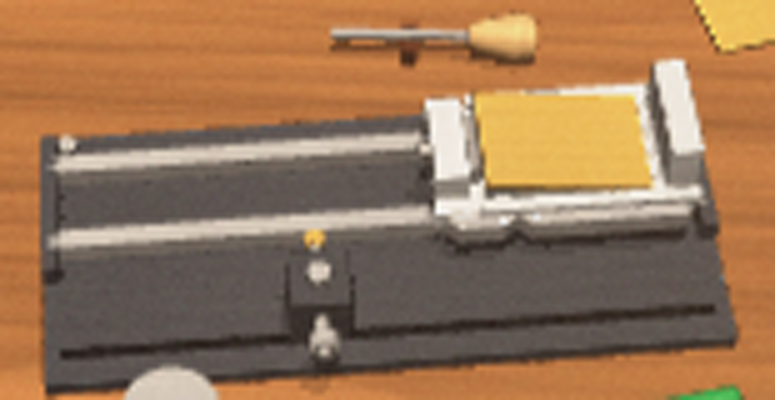

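View pics/c2.png

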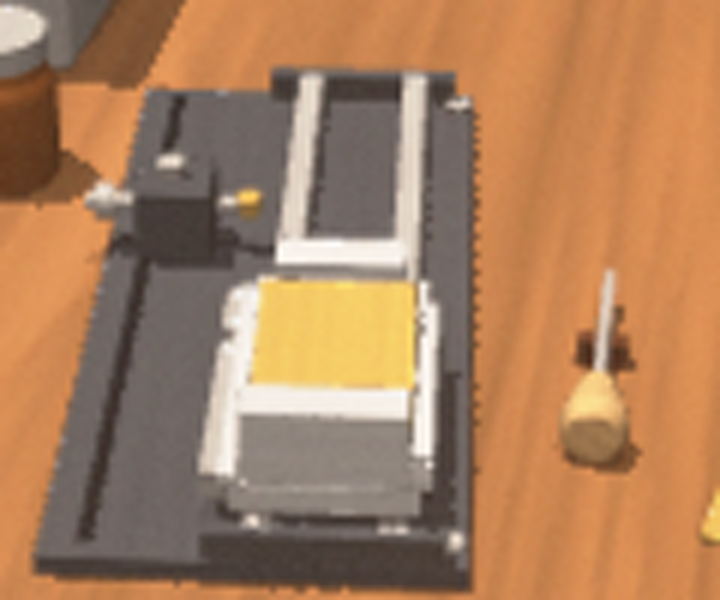

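```bash
cat > h.py <<'E'
import numpy as np,cv2
from plant import manip
def proj(n,P,c=None):
    c=c or manip.calibration(n);E=np.array(c['extrinsics']);f=200/np.tan(np.radians(c['fovy'])/2)
    q=np.atleast_2d(P)@E[:3,:3].T+E[:3,3];return q[:,:2]/q[:,2:]*f+[c['cx'],c['cy']]
def w(p,P):
    P=np.atleast_2d(P);c,s=np.cos(p[2]),np.sin(p[2]);return np.c_[p[0]+c*P[:,0]-s*P[:,1],p[1]+s*P[:,0]+c*P[:,1],P[:,2]]
E
python3 - <<'E'
from h import *
from scipy.optimize import least_squares
C={n:manip.calibration(n) for n in('scene','side')}
# name, view, xyz mm, crop px, mask moving
D=[('scene',(200,120,12),(47,385),0),('scene',(-200,120,12),(735,338),0),('scene',(200,-60,12),(42,140),0),
('side',(200,120,12),(150,92),0),('side',(-200,120,12),(38,558),0),('side',(-200,-60,12),(470,573),0),('side',(200,-60,12),(475,95),0),
('scene',(-78,-35,80),(686,62),1),('scene',(-78,35,80),(703,152),1),('scene',(-58,-35,80),(655,64),1),('scene',(-58,35,80),(671,155),1),
('side',(-78,35,80),(240,415),1),('side',(-78,-35,80),(408,415),1),('side',(-58,35,80),(243,388),1),('side',(-58,-35,80),(410,388),1)]
def px(d):
    return (np.array(d[2])+.5)/5-.5+[250,170] if d[0]=='scene' else (np.array(d[2])+.5)/6-.5+[270,170]
def r(p):
    o=[]
    for d in D:
        P=np.array(d[1])/1000.
        P[0]+=d[3]*p[3];o.append(proj(d[0],w(p,P),C[d[0]])[0]-px(d))
    return np.array(o)
s=least_squares(lambda p:r(p).ravel(),[.6,0,-1.57,-.1],loss='soft_l1');p=s.x
print(p);print(np.round(r(p),1).tolist())
np.save('p.npy',p)
# pin tip
for n,cr,k,o in(('scene',(315,239),5,(250,170)),('side',(250,203),6,(270,170))):
    u=(np.array(cr)+.5)/k-.5+o
    f=lambda q:proj(n,w(p,[q[0],q[1],.04]),C[n])[0]-u
    print('pin',n,least_squares(f,[0,.05]).x)
for nm,P in dict(seat=(p[3],0,.042),tip=(p[3]+.046,0,.051),push=(p[3]-.078,0,.061)).items(): print(nm,w(p,P))
E
```

```text
[ 0.58251767 -0.00303984 -1.43260601 -0.10980635]
[[-0.2, -0.3], [1.2, -0.6], [0.6, -0.8], [-0.8, -1.3], [-1.4, -0.8], [-0.3, -0.7], [-0.1, -0.4], [0.2, -1.3], [1.1, -0.8], [-0.2, -1.2], [0.7, -1.0], [-0.9, -1.1], [0.3, -0.1], [-0.7, -1.5], [0.2, -0.5]]
pin scene [0.04123684 0.05190037]
pin side [0.03371202 0.04808556]
seat [[0.56739174 0.10571971 0.042     ]]
tip [[0.57372828 0.06015823 0.051     ]]
push [[0.55664717 0.18297613 0.061     ]]
```

```bash
cat >> h.py <<'E'
def plan(target,n,yaw=None):
    s=manip.sense();R=np.array(s['tool_rot']);d=(np.array(target)-s['position'])/n
    a=0
    if yaw is not None:
        a=yaw-np.arctan2(R[1,1],R[0,1]); a=(a+np.pi/2)%np.pi-np.pi/2; a/=n
    for i in range(n):
        c,sn=np.cos(a*i),np.sin(a*i);Ri=np.array([[c,-sn,0],[sn,c,0],[0,0,1]])@R
        print(np.round(np.r_[Ri.T@d/.04,-a/np.pi],3).tolist())
E
python3 -c "
from h import *
p=np.load('p.npy');t=w(p,[p[3]+.034,0,.12])[0];print(t);plan(t,20,p[2]+np.pi/2)"
```

```text
[0.57207527 0.07204384 0.12      ]
[-0.674, -0.526, 0.107, 0.019]
[-0.705, -0.485, 0.107, 0.019]
[-0.732, -0.442, 0.107, 0.019]
[-0.757, -0.397, 0.107, 0.019]
[-0.78, -0.351, 0.107, 0.019]
[-0.799, -0.304, 0.107, 0.019]
[-0.816, -0.256, 0.106, 0.019]
[-0.83, -0.206, 0.106, 0.019]
[-0.841, -0.156, 0.106, 0.019]
[-0.849, -0.106, 0.106, 0.019]
[-0.854, -0.055, 0.106, 0.019]
[-0.855, -0.004, 0.106, 0.019]
[-0.854, 0.047, 0.106, 0.019]
[-0.85, 0.098, 0.106, 0.019]
[-0.842, 0.149, 0.106, 0.019]
[-0.832, 0.199, 0.106, 0.019]
[-0.818, 0.249, 0.106, 0.019]
[-0.802, 0.297, 0.106, 0.019]
[-0.783, 0.345, 0.106, 0.019]
[-0.761, 0.391, 0.106, 0.019]
```

>>> send_rows(series=[[-1,-0.67,-0.53,0,0.019],[-1,-0.7,-0.48,0,0.019],[-1,-0.73,-0.44,0,0.019],[-1,-0.76,-0.4,0,0.019],[-1,-0.78,-0.35,0,0.019]], newtons=20)

```text
time_s: 0.6
position: [0.2529, 0.4727, 0.2052]
tool_rot: [[-0.859, 0.511, -0.0], [0.511, 0.859, -0.0], [-0.0, -0.001, -1.0]]
contact_force: [0.3, 0.4, 0.6]
opening: 0.61
grip_force: 0.0
```

>>> send_rows(series=[[-1,-0.8,-0.3,0,0.019],[-1,-0.82,-0.26,0,0.019],[-1,-0.83,-0.21,0,0.019],[-1,-0.84,-0.16,0,0.019],[-1,-0.85,-0.11,0,0.019]])

```text
time_s: 1.1
position: [0.3594, 0.3386, 0.2054]
tool_rot: [[-0.671, 0.741, -0.0], [0.741, 0.671, -0.0], [0.0, -0.0, -1.0]]
contact_force: [0.7, 0.1, 0.0]
opening: 0.186
grip_force: 0.0
```

>>> send_rows(series=[[-1,-0.85,-0.05,0,0.019],[-1,-0.85,0,0,0.019],[-1,-0.85,0.05,0,0.019],[-1,-0.85,0.1,0,0.019],[-1,-0.84,0.15,0,0.019]])

```text
time_s: 1.6
position: [0.4662, 0.2058, 0.2054]
tool_rot: [[-0.424, 0.906, -0.0], [0.906, 0.424, -0.0], [-0.0, -0.0, -1.0]]
contact_force: [-0.2, 0.9, -0.1]
opening: 0.005
grip_force: 0.0
```

>>> send_rows(series=[[-1,-0.6,0.2,0,0.019],[-1,-0.5,0.2,0,0.019],[-1,0,0,0,0.019],[-1,0,0,0,0.019],[-1,0,0,0,0.019]])

```text
time_s: 2.1
position: [0.498, 0.1732, 0.2052]
tool_rot: [[-0.138, 0.99, -0.0], [0.99, 0.138, -0.0], [-0.0, -0.0, -1.0]]
contact_force: [-0.1, 0.1, -0.0]
opening: 0.006
grip_force: 0.0
```

Run:
```python
from h import *
c=manip.calibration('wrist');im=manip.grab_frame('wrist');cv2.imwrite('pics/w1.png',im)
p=np.load('p.npy');print(manip.sense()['position'])
s=p[3]
for n,P in dict(push_l=(s-.078,.035,.08),push_r=(s-.078,-.035,.08),bl_rl=(s-.05,.035,.048),bl_rr=(s-.05,-.035,.048),pin=(.037,.05,.04),notch=(s+.03,.052,.04),house=(s+.057,0,.064),c1=(-.2,.12,.012),c2=(-.2,-.06,.012)).items(): print(n,proj('wrist',w(p,np.array(P)),c).round())
```

```text
[0.49797274 0.17321115 0.20523748]
push_l [[430. 193.]]
push_r [[353. 193.]]
bl_rl [[419. 212.]]
bl_rr [[350. 212.]]
pin [[418. 369.]]
notch [[427. 280.]]
house [[382. 314.]]
c1 [[491. 167.]]
c2 [[325. 167.]]
```

View pics/w1.png

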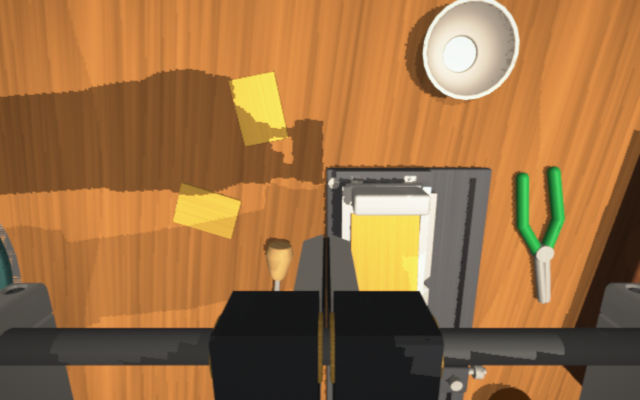

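The wrist view agrees with the model. The push block's rear edge is at (354–429,194), where I predicted 353–430,193, and the notch is at (428,283), where I predicted (427,280). Next I go over the press point, 32 mm in front of the seat.

```bash
python3 -c "
from h import *
p=np.load('p.npy');t=w(p,[p[3]+.032,0,.075])[0];print(t);plan(t,1,p[2]+np.pi/2)"
```

```text
[0.57179977 0.07402477 0.075     ]
[-2.704, 1.499, 3.256, -0.001]
```

>>> send_rows(series=[[-1,-0.7,0.4,0,0],[-1,-0.7,0.4,0,0],[-1,-0.7,0.4,0.4,0],[-1,-0.6,0.3,0.6,0],[-1,0,0,0.6,0]])

```text
time_s: 2.65
position: [0.5742, 0.0712, 0.1407]
tool_rot: [[-0.138, 0.99, 0.001], [0.99, 0.138, -0.001], [-0.001, 0.001, -1.0]]
contact_force: [0.0, 0.5, -1.2]
opening: 0.007
grip_force: 0.0
```

>>> send_rows(series=[[-1,0,0,0.6,0],[-1,0,0,0.6,0],[-1,0,0,0.3,0],[-1,0,0,0,0],[-1,0,0,0,0]])

```text
time_s: 3.15
position: [0.573, 0.0747, 0.0822]
tool_rot: [[-0.141, 0.99, 0.001], [0.99, 0.141, -0.0], [-0.0, 0.001, -1.0]]
contact_force: [-0.7, 0.7, 0.4]
opening: 0.005
grip_force: 0.0
```

>>> send_rows(series=[[-1,0,0,0.25,0],[-1,0,0,0.25,0],[-1,0,0,0.1,0],[-1,0,0,0.05,0],[-1,0,0,0.05,0]])

```text
time_s: 3.65
position: [0.5725, 0.0746, 0.0533]
tool_rot: [[-0.141, 0.99, -0.0], [0.99, 0.141, -0.0], [-0.0, -0.0, -1.0]]
contact_force: [-0.2, -0.1, 0.0]
opening: 0.004
grip_force: 0.0
```

>>> send_rows(series=[[-1,0,0,0.05,0],[-1,0,0,0.05,0]])

```text
time_s: 3.85
position: [0.5726, 0.0747, 0.0494]
tool_rot: [[-0.141, 0.99, -0.0], [0.99, 0.141, -0.0], [-0.0, -0.0, -1.0]]
contact_force: [0.2, 0.6, -0.1]
opening: 0.003
grip_force: 0.0
```

Run:
```python
from h import *
a=manip.grab_frame('side')[170:270,270:390];b=manip.grab_frame('scene')[160:250,300:408]
cv2.imwrite('pics/s2.png',np.hstack([cv2.resize(a,(400,333),interpolation=2),cv2.resize(b,(400,333),interpolation=2)]))
print(manip.sense()['contact_force'])
```

```text
[0.15983796 0.42519887 0.11357062]
```

View pics/s2.png

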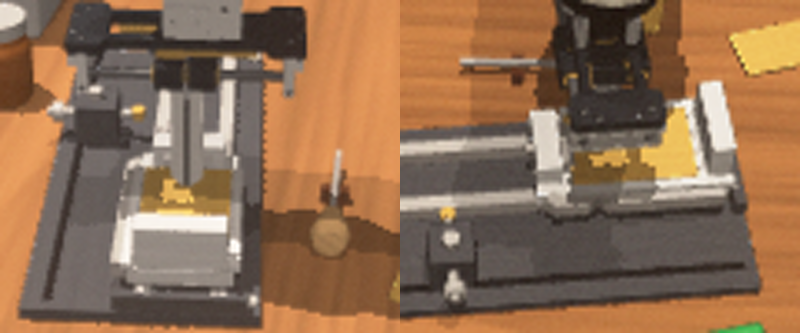

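The shut fingers are over the front half of the blank, and it may already have snapped. I'll go on down gently to feel the floor at about 0.048.

>>> send_rows(series=[[-1,0,0,0.05,0]])

```text
time_s: 4.05
position: [0.5728, 0.0746, 0.0479]
tool_rot: [[-0.141, 0.99, 0.0], [0.99, 0.141, 0.0], [0.0, 0.0, -1.0]]
contact_force: [-13.4, -1.0, 44.1]
opening: 0.004
grip_force: 22.5
```

>>> send_rows(series=[[-1,0,0,0.03,0],[-1,0,0,0,0]])

```text
time_s: 4.25
position: [0.5729, 0.0746, 0.048]
tool_rot: [[-0.14, 0.99, 0.0], [0.99, 0.14, 0.001], [0.001, 0.001, -1.0]]
contact_force: [-13.3, -1.3, 34.6]
opening: 0.001
grip_force: 17.5
```

>>> send_rows(series=[[-1,0,0,-0.3,0],[-1,0,0,-0.6,0],[-1,0,0,-0.6,0],[-1,0,0,-0.6,0],[-1,0.4,0,0,0]])

```text
time_s: 4.75
position: [0.5721, 0.0889, 0.1334]
tool_rot: [[-0.138, 0.99, 0.005], [0.99, 0.138, 0.0], [-0.0, 0.005, -1.0]]
contact_force: [1.1, -0.3, -0.1]
opening: 0.008
grip_force: 0.0
```

>>> send_rows(series=[[-1,0.7,0,0,0],[-1,0.8,0,0,0],[-1,0.8,0,0,0],[-1,0.8,0,0,0],[-1,0.2,0,0,0]])

```text
time_s: 5.25
position: [0.5503, 0.2256, 0.1296]
tool_rot: [[-0.145, 0.989, -0.001], [0.989, 0.145, 0.001], [0.001, -0.001, -1.0]]
contact_force: [-0.1, 0.5, -0.2]
opening: 0.005
grip_force: 0.0
```

Run:
```python
from h import *
p=np.load('p.npy')
a=manip.grab_frame('side')[170:270,270:390];b=manip.grab_frame('scene')[160:250,300:408]
cv2.imwrite('pics/s3.png',np.hstack([cv2.resize(a,(400,333),interpolation=2),cv2.resize(b,(400,333),interpolation=2)]))
t=w(p,[p[3]-.098,0,.055])[0];print(manip.sense()['position'],t);plan(t,1,p[2]+np.pi/2)
s=p[3]
for z in (.048,.054,.06): print(z,((proj('scene',w(p,[[s+.05,-.035,z],[s+.05,.035,z],[s-.05,.035,.048]]))-[300,160])*3.7+[400,0]).round().tolist())
```

```text
[0.55108865 0.22270431 0.12972698] [0.55389215 0.20278547 0.055     ]
[-0.503, -0.001, 1.868, 0.002]
0.048 [[562.0, 112.0], [572.0, 181.0], [698.0, 172.0]]
0.054 [[562.0, 107.0], [573.0, 176.0], [698.0, 172.0]]
0.06 [[563.0, 103.0], [573.0, 171.0], [698.0, 172.0]]
```

View pics/s3.png

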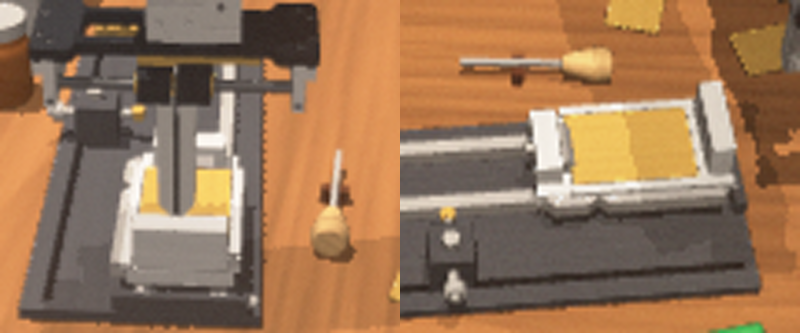

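The blank is seated: its front edge is at crop (568,115)–(575,184), against the level prediction (562,112)–(572,181), and the catch nose is over it. Now I go down behind the push block.

>>> send_rows(series=[[-1,0,0,0.6,0],[-1,0,0,0.6,0],[-1,0,0,0.5,0],[-1,0,0,0.17,0],[-1,0,0,0,0]])

```text
time_s: 5.85
position: [0.5516, 0.2199, 0.0549]
tool_rot: [[-0.139, 0.99, -0.001], [0.99, 0.139, -0.001], [-0.001, -0.001, -1.0]]
contact_force: [0.3, -0.4, -0.8]
opening: 0.007
grip_force: 0.0
```

>>> send_rows(series=[[-1,-0.4,0,0,0],[-1,-0.2,0,0,0],[-1,-0.1,0,0,0],[-1,-0.1,0,0,0],[-1,-0.1,0,0,0]])

```text
time_s: 6.35
position: [0.5571, 0.1857, 0.0559]
tool_rot: [[-0.141, 0.99, 0.001], [0.99, 0.141, 0.001], [0.001, 0.001, -1.0]]
contact_force: [-0.1, 1.4, 1.8]
opening: 0.007
grip_force: 1.0
```

>>> send_rows(series=[[-1,-0.15,0,0,0],[-1,-0.15,0,0,0],[-1,-0.15,0,0,0],[-1,-0.15,0,0,0],[-1,-0.15,0,0,0]])

```text
time_s: 6.85
position: [0.5611, 0.1553, 0.0555]
tool_rot: [[-0.141, 0.99, 0.0], [0.99, 0.141, -0.0], [-0.0, -0.0, -1.0]]
contact_force: [0.6, 2.0, 1.6]
opening: 0.012
grip_force: 1.1
```

>>> send_rows(series=[[-1,-0.12,0,0,0],[-1,-0.12,0,0,0],[-1,-0.12,0,0,0],[-1,-0.12,0,0,0],[-1,-0.12,0,0,0]])

```text
time_s: 7.35
position: [0.5645, 0.1317, 0.0555]
tool_rot: [[-0.141, 0.99, -0.0], [0.99, 0.141, -0.0], [-0.0, -0.0, -1.0]]
contact_force: [-0.5, 1.8, 1.9]
opening: 0.006
grip_force: 1.0
```

>>> send_rows(series=[[-1,-0.08,0,0,0],[-1,-0.08,0,0,0],[-1,-0.08,0,0,0]])

```text
time_s: 7.65
position: [0.5658, 0.1224, 0.0555]
tool_rot: [[-0.141, 0.99, -0.0], [0.99, 0.141, -0.0], [-0.0, -0.0, -1.0]]
contact_force: [-0.6, 2.5, 1.1]
opening: 0.006
grip_force: 1.0
```

>>> send_rows(series=[[-1,-0.08,0,0,0],[-1,-0.08,0,0,0],[-1,-0.08,0,0,0]])

```text
time_s: 7.95
position: [0.5669, 0.114, 0.0555]
tool_rot: [[-0.142, 0.99, -0.0], [0.99, 0.142, 0.001], [0.001, -0.0, -1.0]]
contact_force: [-1.6, 10.4, 2.8]
opening: 0.003
grip_force: 5.2
```

The pin is climbing the flank (10 N at a travel of about 0.078). I continue, then slow down before about 0.11.

>>> send_rows(series=[[-1,-0.08,0,0,0],[-1,-0.08,0,0,0],[-1,-0.08,0,0,0],[-1,-0.08,0,0,0],[-1,-0.08,0,0,0]])

```text
time_s: 8.45
position: [0.5693, 0.0971, 0.0555]
tool_rot: [[-0.141, 0.99, -0.0], [0.99, 0.141, 0.0], [0.0, -0.0, -1.0]]
contact_force: [-0.0, 3.9, 1.9]
opening: 0.003
grip_force: 2.1
```

>>> send_rows(series=[[-1,-0.05,0,0,0],[-1,-0.05,0,0,0]])

```text
time_s: 8.65
position: [0.5699, 0.093, 0.0554]
tool_rot: [[-0.141, 0.99, -0.0], [0.99, 0.141, -0.0], [-0.0, -0.0, -1.0]]
contact_force: [-2.3, 3.2, 2.2]
opening: 0.008
grip_force: 2.0
```

>>> send_rows(series=[[-1,-0.05,0,0,0],[-1,-0.05,0,0,0]])

```text
time_s: 8.85
position: [0.5704, 0.0892, 0.0554]
tool_rot: [[-0.141, 0.99, -0.0], [0.99, 0.141, -0.0], [-0.0, -0.0, -1.0]]
contact_force: [-2.0, 3.4, 2.2]
opening: 0.004
grip_force: 2.0
```

>>> send_rows(series=[[-1,-0.05,0,0,0]])

```text
time_s: 8.95
position: [0.5707, 0.0872, 0.0555]
tool_rot: [[-0.141, 0.99, -0.0], [0.99, 0.141, -0.0], [-0.0, -0.0, -1.0]]
contact_force: [-2.3, 3.5, 2.8]
opening: 0.007
grip_force: 2.0
```

>>> send_rows(series=[[-1,-0.05,0,0,0]])

```text
time_s: 9.05
position: [0.571, 0.0851, 0.0554]
tool_rot: [[-0.141, 0.99, -0.0], [0.99, 0.141, -0.0], [-0.0, -0.0, -1.0]]
contact_force: [-1.4, 3.8, 2.4]
opening: 0.008
grip_force: 2.0
```

>>> send_rows(series=[[-1,-0.05,0,0,0]])

```text
time_s: 9.15
position: [0.5713, 0.0831, 0.0555]
tool_rot: [[-0.141, 0.99, -0.0], [0.99, 0.141, -0.0], [-0.0, -0.0, -1.0]]
contact_force: [-3.0, 4.0, 3.3]
opening: 0.006
grip_force: 2.0
```

>>> send_rows(series=[[-1,-0.04,0,0,0]])

```text
time_s: 9.25
position: [0.5715, 0.0815, 0.0554]
tool_rot: [[-0.141, 0.99, -0.0], [0.99, 0.141, -0.0], [-0.0, -0.0, -1.0]]
contact_force: [-2.6, 3.3, 3.2]
opening: 0.004
grip_force: 1.9
```

>>> send_rows(series=[[-1,-0.04,0,0,0]])

```text
time_s: 9.35
position: [0.5718, 0.0799, 0.0555]
tool_rot: [[-0.141, 0.99, -0.0], [0.99, 0.141, -0.0], [-0.0, -0.0, -1.0]]
contact_force: [-1.6, 3.4, 0.8]
opening: 0.003
grip_force: 1.4
```

>>> send_rows(series=[[-1,-0.04,0,0,0]])

```text
time_s: 9.45
position: [0.572, 0.0782, 0.0554]
tool_rot: [[-0.141, 0.99, 0.0], [0.99, 0.141, -0.0], [-0.0, -0.0, -1.0]]
contact_force: [-1.8, 0.9, -0.1]
opening: 0.002
grip_force: 0.7
```

>>> send_rows(series=[[-1,-0.03,0,0,0]])

```text
time_s: 9.55
position: [0.5724, 0.0767, 0.0555]
tool_rot: [[-0.14, 0.99, 0.0], [0.99, 0.14, -0.001], [-0.001, 0.0, -1.0]]
contact_force: [-0.3, 0.4, -0.2]
opening: 0.006
grip_force: 0.0
```

>>> send_rows(series=[[-1,-0.03,0,0,0]])

```text
time_s: 9.65
position: [0.5726, 0.0756, 0.0555]
tool_rot: [[-0.14, 0.99, 0.0], [0.99, 0.14, -0.001], [-0.001, 0.0, -1.0]]
contact_force: [0.6, 0.8, -0.1]
opening: 0.008
grip_force: 0.0
```

Contact is lost: the carriage has snapped forward into the notch. I back off and check.

>>> send_rows(series=[[-1,0.3,0,0,0],[-1,0.6,0,0,0],[-1,0.6,0,-0.4,0],[-1,0.4,0,-0.8,0],[-1,0,0,-0.8,0]])

```text
time_s: 10.15
position: [0.5606, 0.1549, 0.136]
tool_rot: [[-0.144, 0.99, -0.001], [0.99, 0.144, 0.0], [0.0, -0.001, -1.0]]
contact_force: [-0.1, -0.2, 1.2]
opening: 0.004
grip_force: 0.0
```

>>> send_rows(series=[[-1,0.7,-0.7,-0.5,0],[-1,0.7,-0.7,0,0],[-1,0.7,-0.7,0,0],[-1,0,-0.5,0,0],[-1,0,0,0,0]])

```text
time_s: 10.65
position: [0.4444, 0.2214, 0.1555]
tool_rot: [[-0.144, 0.99, -0.001], [0.99, 0.144, 0.001], [0.001, -0.001, -1.0]]
contact_force: [-0.1, -0.3, -0.8]
opening: 0.003
grip_force: 0.0
```

Run:
```python
from h import *
p=np.load('p.npy')
a=manip.grab_frame('side')[170:270,270:390];b=manip.grab_frame('scene')[165:255,250:358]
cv2.imwrite('pics/s4.png',np.hstack([cv2.resize(a,(400,333),interpolation=2),cv2.resize(b,(400,333),interpolation=2)]))
print(manip.sense()['position'],manip.sense()['contact_force'])
for q in(.114,.118,.122):
    s=p[3]+q
    print(q,((proj('scene',w(p,[[s-.078,-.035,.08],[s-.078,.035,.08],[s+.05,.035,.048],[s-.05,.035,.048]]))-[250,165])*3.7+[400,0]).round().tolist())
```

```text
[0.44694906 0.22068354 0.15579391] [0.32012934 0.051182   0.37216408]
0.114 [[766.0, 67.0], [778.0, 136.0], [613.0, 172.0], [740.0, 163.0]]
0.118 [[761.0, 68.0], [772.0, 136.0], [608.0, 172.0], [735.0, 164.0]]
0.122 [[756.0, 68.0], [767.0, 137.0], [603.0, 172.0], [730.0, 164.0]]
```

View pics/s4.png

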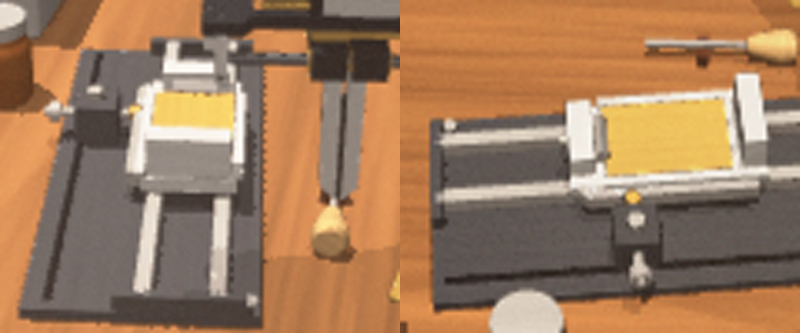

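The carriage stands at about 0.12, with the stop's pin (crop 633,197) at the notch position and the blank level under the catch. The tool is clear of everything, so I hand it in.

```bash
python3 -c "
from plant import manip
print(manip.close_job())"
```

```text
the job is handed in; nothing more can be done
None
```

I pressed the blank down level under the catch, pushed the carriage to about 0.12 m where its pull forward showed the stop's pin had dropped into the notch, and handed the job in; no verdict came back.

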